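# Clamp the shower filter shut

### The job

Close up the shower filter whose cartridge has just been changed: swing the open half of the clamp ring round the flanges of bowl and cap, so that the cap slides home, until you feel its rubber lining bite, then turn the latch lever in so that its hook takes the catch pin and draws the ring tight, until the handle is fully home. Work by feel and never push harder than 25 N on any part of it; leave everything else on the shelf as it stands.

Things in the scene. Friction and masses are not known exactly. Their poses are not given: they have to be found in the camera images.
- housing: Shower water filter, a steel bowl 58 mm wide, 100 mm tall, screwed to the shelf on a 100 x 100 x 6 mm foot plate. Origin: centre of the plate's underside; z up, +x to its rear (brass inlet stub), +y to its left. All mm points 'in the housing' are in this frame. Ring and latch hang on it. It bears pushes up to 25 N.
- bowl_mouth (a point): centre of the bowl's top face, (0, 0, 100) in the housing, amid a flange 64 mm across; the cap is home with its origin here. Round the flange's rear half (+x) the fixed half of an aluminium clamp ring: band 77 mm over all, z 89 to 111 mm, its 4 mm top lip reaching in to radius 28.5 mm.
- hinge_pin (a point): upright hinge pin of the clamp ring, (0, 46, 100) in the housing; its head tops out at z = 117 mm
- ring_half (a joint): opening (rad) of the swinging front half of the ring about the hinge pin: 0 shut, 1.5 widest; opens clockwise seen from above, free end out to the front. Starts 0.6 to 1.1, stays where left. Takes 5 to 6 N at the ear; from about 0.1 the lining bites and it rises by 4 N per mm, to over 40 N if forced shut by hand (the latch's work). Pressed on to 15 N it creeps back a little when let go.
- ring_ear (a point): the place to push the swinging half: middle of the front face of its ear, an upright plate 10 mm thick, 44 mm wide (y -36 to -80 mm, ring shut), z 89 to 111 mm. The point is 102 mm sideways of the hinge pin: (-14, -56, 100) in the housing when shut; pushed to the housing's +x there. A rubber pad, the folded-out end of the lining, is on its rear face.
- catch_pin (a point): upright steel pin, 8 mm thick, on top of the swinging ear, z 111 to 122 mm (point at 117.5); at (-9, -66) in the housing when shut. The latch hook takes it once the ring has been pressed until the lining bites; with the ring wider open the hook fouls or misses it.
- fixed_ear (a point): top centre of the fixed half's ear, a plate at x 4 to 18, y -36 to -78, z 89 to 111 mm in the housing, that carries the latch pivot
- latch_pivot (a point): upright pivot of the latch lever on the fixed ear, at (11, -66, 117) in the housing
- latch (a joint): angle (rad) of the steel latch lever: 0 home at a hard stop, handle pointing to the housing's -x beside the ring; opens anticlockwise seen from above. Starts 1.95 to 2.25, stays where left, 1 N to turn. From 1.4 its hook comes round the catch pin and draws it in; at 72 mm from the pivot that takes 10 to 18 N from 0.5 to 0.15. Past dead centre (0.06) it snaps home; let go before, it springs open.
- handle_mid (a point): middle of the latch handle, 59 mm from the pivot: a flat bar from 26 to 92 mm from the pivot, 10 mm wide, 8 mm high, z 113.5 to 121.5 mm; its middle line runs 4 mm outside the line through the pivot. Home, it spans x -15 to -81, y -75 to -65 in the housing and is pushed on its outer (-y) face.
- handle_end (a point): free end of the latch handle, 92 mm from the pivot, 117.5 mm high
- cap: the loose steel cap, standing on the bowl 4 to 8 mm too far forward; origin: centre of its underside, z up. Flange 64 mm across, 5 mm thick; dome 43 mm; threaded outlet 21 mm across to 40 mm above the origin; 0.17 to 0.34 kg. The ring's lining slides it home as the ring is swung shut.
- mug: bystander: a white ceramic mug, 80 mm wide and 92 mm tall, upright; origin at the centre of its underside
- swab_pot: bystander: a clear round pot of cotton swabs, 62 mm wide, 66 mm tall, upright; origin at the centre of its underside
- tweezer: bystander: a steel tweezer, 100 mm long, lying flat; origin at the centre of its underside
- balm_tin: bystander: a lidded aluminium tin of lip balm, 50 mm wide, 19 mm tall; origin at the centre of its underside
- old_cartridge: bystander: the used filter cartridge, a pleated paper cylinder 50 mm wide and 86 mm tall, upright; origin at the centre of its underside
- nail_brush: bystander: a wooden nail brush, 85 x 40 x 24 mm, lying bristles down; origin at the centre of its underside
- cream_jar: bystander: a closed glass cream jar, 60 mm wide, 45 mm tall; origin at the centre of its underside
Mind the look-alikes: they are no part of the job. What is shaped like the cap but red or yellow is not meant.

How it is judged (in metres and radians):
On the way:
1. the swinging half is brought round the flanges (within 0.11 rad of shut) while the latch is still open (value of joint ring_half below 0.11 rad and value of joint latch above 1.5 rad), for 0.2 s.
At the end, for the whole second after the job is handed in: the ring is shut to within 0.02 rad, the latch lever is home to within 0.06 rad and still, and the cap sits flat on the bowl, within 3 mm of its centre (2 to 3 mm is the play it has in the ring) (value of joint ring_half below 0.02 rad and value of joint latch below 0.06 rad and horizontal distance between cap and bowl_mouth below 0.003 m and z of cap in the frame of bowl_mouth below 0.003 m and angle between cap's own z axis and vertical below 0.05 rad and velocity of joint latch below 0.05 rad/s); the robot touches nothing.
It fails at once if the filter, its ring, latch or cap is pushed with more than 25 N (contact force between any of the fingers, the arm and housing above 25 N or contact force between any of the fingers, the arm and cap above 25 N).
It fails at once if a bystander is pushed more than 15 mm from its place or tipped over (distance of any of mug, swab_pot, tweezer, balm_tin, old_cartridge, nail_brush, cream_jar from where it was at the start of the episode above 0.015 m or angle between any of mug, swab_pot, tweezer, balm_tin, old_cartridge, nail_brush, cream_jar's own z axis and vertical above 0.5 rad).
It also fails if it takes over 67 s, if anything falls off the work surface, if the arm or the gripper's body presses on something with over 40 N, if the wrist force passes 120 N, or if a joint passes its speed limit or range.

### The arm

A 6-joint arm with a two-finger parallel gripper is mounted at the origin on the work surface. World frame = base frame: x ahead of the robot, y to its left, z up, the work surface at z = 0. Lengths are in mm, angles in rad, forces in N, time in s.
With the tool pointing down it reaches from about 375 to 975 mm from the base axis. Payload 3.8 kg.
Tool frame: the origin (TCP) lies midway between the tips of the shut fingers; the grasp point (between the pads) lies 19 mm behind it; z points along the fingers, y is the line along which they close (so a half turn about z gives the same grasp; the last joint's range is limited). The gripper opens to 88 mm and grips with 3 to 60 N. Pads are 18 mm wide; open, the fingers measure 123 mm over their backs; the gripper's body (75 mm by 187 mm) begins 45 mm behind the grasp point.
Start: joints at [1.083, 0.264, 1.604, -0, 1.274, -0.037], TCP at [294.085, 607.562, 238.706] pointing down, gripper open.
Joint ranges: [-2.63, 2.63], [-0.94, 2.18], [0.31, 2.57], [-1.31, 4.45], [0, 2.66], [-2.55, 2.55]. Speed limits (rad/s): [2.57, 2.57, 3.14, 3.14, 3.14, 3.14].

### API

Orientations are given as [roll, pitch, yaw] about the fixed x, y, z axes, in that order (R = Rz(yaw) Ry(pitch) Rx(roll)).
In Python, from plant import r gives the robot as it stands. The module is installed in compiled form; this text tells all that it offers.
- The arm moves only by the tool carry_out, never from a script. Its argument "motion" is a list of rows, each a list of 7 numbers: the shift along the world's x, y, z in m, then the turn, a rotation vector about the world's x, y, z in degrees, then the opening, from -1 (shut) to 1 (fully open), so that 0 is half open. A call has 1 to 5 rows; each row is the pose to reach, as a shift and turn from the pose commanded when the call began; what a row does not reach only later rows make up. A row lasts 1/8 s, in which the tool goes at most 62.5 mm and 10.7 degrees, less where a joint would pass 70% of its speed; a pose out of reach is approached as far as the arm can. A call with a gripper value outside its range is refused whole. The fingers move at their own pace and stop on an object; "grip_force" is the grip in N (left out, the last holds). Time passes only in rows, so rows that repeat a pose let the fingers close. It gives the time, the measured TCP pose, the force, the opening and the grip force at its end, in the units of the state.
- r.observe(): the state, without advancing time (a new reading comes with each control period).
- r.snapshot(name): name is "side" or "top" or "wrist"; returns the picture (400x640x3 uint8, red, green, blue); there is no depth.
- r.camera_params(name): a dict with "fx", "fy", "cx", "cy" (pixels), "k1" (the pictures are not rectified: a ray, as slopes to the right and down, at radius r is drawn at 1 + k1 r^2 times it, then the intrinsics apply), "R" (3x3) and "t" (3): a world point X has camera coordinates R X + t; the wrist camera has in their place "T_tool_cam" (4x4, takes a point from camera to tool coordinates, whose origin is the TCP and whose axes are the flange's). Camera axes: x right, y down, z forward; pixel columns grow to the right and rows downward; lengths in mm; the calibration is good to about 2 mm. A picture is of the moment at which its call begins: read the wrist's pose just before it. camera_params takes no time and is no camera call.
- r.job_done(): hands the job in; it is judged then, once.
Trained networks look in the newest picture that a camera, given by its name, has taken for a name from the list of things; names that differ only in an ending like _2 or _b are one class to them, and where a whole thing is asked for, a point or a joint stands for the part that bears it (a point fixed in the world has none). Each returns a list of dicts, best first, with "p" (0 to 1); they miss things now and then, are a little off and sometimes report something else, mostly with a low value. They report only what shows in the picture. A call takes as long as a camera call. They do not tell look-alikes from the thing itself.
- r.recognise(thing, camera): "location" ([x, y, z] in mm, in the coordinates of the camera as it stood for that picture, good to about 4 mm: the middle of the surface that is visible of it).
- r.mark_of(thing, camera): "location" ([x, y, z] in mm, in the coordinates of the camera as it stood for that picture, good to about 4 mm: a listed point, or the origin of a listed thing).
The state is a dict: "t": time; "qpos": joint angles; "joint_vel": joint speeds; "joint_efforts": joint torques, N m; "tool_pos": TCP position; "orientation": TCP orientation; "force": force on the tool from outside, world axes, zero at the start; "ft_torque": the same for the moment, N m; "opening": finger opening in mm; "grip_force": force on a finger pad.
Only numpy, scipy, OpenCV 4.12 (cv2) and the standard library are available. Lean on these libraries where they do the work, as an engineer would, in place of code of your own. Each camera call takes 0.05 s, during which the arm holds its last target. There are 200 camera calls.

## Working session

There is one attempt and no reset: what is moved stays moved. The work goes in short steps, Python scripts to look and compute and a tool call to move; the robot and the scene stay as the last step left them, time stands still between calls to the robot, and variables do not carry over. Pictures are saved under pics/ and viewed, at most 10 in all, crops included, and the job is handed in when it is done.

Besides the shell and the picture viewer there is one more tool, called after "Emit:" as name(argument=value, ...) on one line, values as JSON. carry_out: Moves the arm, as the interface text tells. Its arguments: {"type":"object","properties":{"motion":{"type":"array"},"grip_force":{"type":"number"}},"required":["motion"]}

```bash
mkdir -p pics
cat > h.py <<'E'
import numpy as np, cv2
from plant import r
from scipy.spatial.transform import Rotation as Ro
def toworld(p,cam,st=None):
    c=r.camera_params(cam); p=np.array(p,float)
    if cam=="wrist":
        T=np.array(c["T_tool_cam"]); q=T[:3,:3]@p+T[:3,3]
        return Ro.from_euler('xyz',st["orientation"]).as_matrix()@q+np.array(st["tool_pos"])
    return np.array(c["R"]).T@(p-np.array(c["t"]))
def topix(X,cam):
    c=r.camera_params(cam); q=np.array(c["R"])@np.array(X)+np.array(c["t"])
    a=q[:2]/q[2]; a=a*(1+c["k1"]*(a@a)); return [c["fx"]*a[0]+c["cx"],c["fy"]*a[1]+c["cy"]]
def snap(cam,name=None):
    im=np.array(r.snapshot(cam)); 
    if name: cv2.imwrite(f"pics/{name}.png",im[:,:,::-1])
    return im
E
python3 - <<'E'
from h import *
print(r.observe())
for cam in ["top","side"]:
    snap(cam,cam+"0")
    for n in ["bowl_mouth","hinge_pin","ring_ear","catch_pin","fixed_ear","latch_pivot","handle_mid","handle_end","cap","housing"]:
        for d in r.mark_of(n,cam)[:3]:
            X=toworld(d["location"],cam); print(cam,n,round(d["p"],2),X.round(0),np.round(topix(X,cam)))
a=cv2.imread("pics/top0.png");b=cv2.imread("pics/side0.png")
cv2.imwrite("pics/both0.png",cv2.resize(np.vstack([a,b]),(480,600)))
E
```

```text
{'t': 0.0, 'qpos': array([ 1.08307740e+00,  2.64719100e-01,  1.60536550e+00, -1.35722067e-05,
        1.27368659e+00, -3.68845119e-02]), 'joint_vel': array([-0.0012517 ,  0.00099366, -0.00194847,  0.00065914,  0.00086929,
        0.00012253]), 'joint_efforts': array([-9.59499594e-04, -5.02102804e+01, -3.56881607e+01,  7.30678858e-02,
        2.94521952e-02, -1.56165115e-04]), 'tool_pos': array([293.77437258, 606.93508766, 237.41553404]), 'orientation': array([-3.13941512e+00, -6.73757871e-05,  2.69076215e+00]), 'force': array([ 0.40354506,  0.09616736, -0.16218567]), 'ft_torque': array([-0.01257791, -0.0186601 ,  0.02170184]), 'grip_force': 0.0, 'opening': 88.23077499717922}
top bowl_mouth 0.61 [625. 122.  98.] [295. 182.]
top hinge_pin 0.91 [623. 172. 100.] [277. 183.]
top hinge_pin 0.36 [ 598. -413.   -4.] [474. 194.]
top hinge_pin 0.2 [535.  83.  -1.] [310. 214.]
top ring_ear 0.88 [553.  90.  96.] [306. 207.]
top catch_pin 0.55 [551.  80. 117.] [309. 208.]
top fixed_ear 0.75 [648.  70. 109.] [313. 174.]
top fixed_ear 0.69 [622. 168.  98.] [279. 183.]
top fixed_ear 0.31 [672. 233. 
[... 352 characters left out ...]
 0.92 [631. 130. 101.] [302. 232.]
side hinge_pin 0.83 [624. 168.  98.] [302. 245.]
side ring_ear 0.86 [554.  93. 101.] [332. 224.]
side ring_ear 0.31 [672. 232.   1.] [282. 284.]
side catch_pin 0.68 [555.  81. 118.] [332. 217.]
side fixed_ear 0.72 [642.  65. 109.] [301. 211.]
side latch_pivot 0.66 [646.  57. 115.] [300. 207.]
side handle_mid 0.56 [681.  13. 114.] [290. 194.]
side handle_end 0.58 [698. -16. 119.] [286. 185.]
side handle_end 0.5 [419. 395.  -1.] [374. 355.]
side cap 0.88 [620. 127.  97.] [306. 233.]
side cap 0.88 [786. 191.  -1.] [243. 266.]
side cap 0.75 [457. 174.  -5.] [364. 275.]
side housing 0.79 [627. 124.  -3.] [304. 253.]
side housing 0.42 [566. 226.  -2.] [321. 287.]
```

View pics/top0.png

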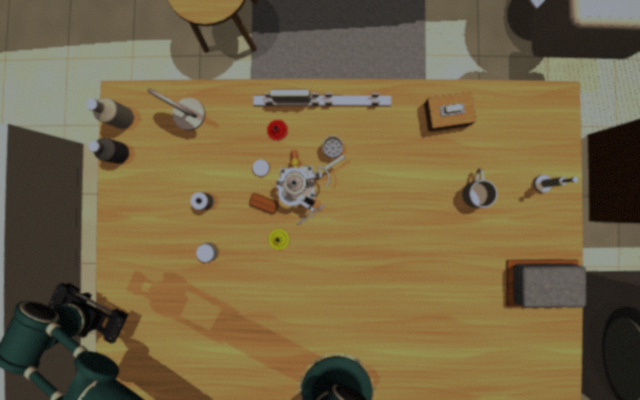

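View pics/side0.png

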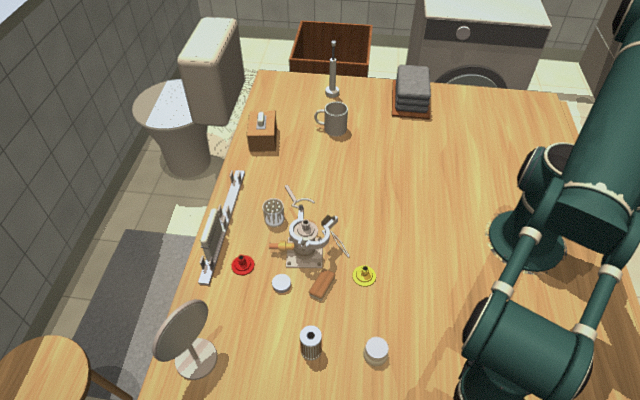

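Candidates for the cap are red at top (278,129), yellow at top (279,240), and steel on the bowl at top (296,183). By the description I choose the steel one on the bowl. The handle runs (318,175)→(344,155), with the swab pot near (333,147).

```bash
cat >> h.py <<'E'
from scipy.optimize import least_squares
H={"bowl_mouth":(0,0),"hinge_pin":(0,46),"fixed_ear":(11,-57),"latch_pivot":(11,-66),"housing":(0,0)}
def rot(a): return np.array([[np.cos(a),-np.sin(a)],[np.sin(a),np.cos(a)]])
def model(n,p):
    x,y,w,th,la=p
    if n in H: q=np.array(H[n],float)
    elif n in("ring_ear","catch_pin"):
        q=np.array([0,46])+rot(-th)@(np.array({"ring_ear":(-14,-56),"catch_pin":(-9,-66)}[n])-np.array([0,46]))
    else:
        q=np.array([11,-66])+rot(la)@np.array([-59. if n=="handle_mid" else -92.,-4])
    return np.array([x,y])+rot(w)@q
def fit(obs,p0=(626,123,.08,.7,2.1)):
    s=least_squares(lambda p:np.concatenate([model(n,p)-X[:2] for n,X in obs]),p0,loss="soft_l1",f_scale=4)
    return s.x,s.fun.reshape(-1,2)
NAMES=["bowl_mouth","hinge_pin","ring_ear","catch_pin","fixed_ear","latch_pivot","handle_mid","handle_end","housing"]
def look(cams,p0=(626,123,.08,.7,2.1)):
    obs=[]
    for cam in cams:
        st=r.observe(); r.snapshot(cam)
        for n in NAMES:
            for d in r.mark_of(n,cam)[:3]:
                X=toworld(d["location"],cam,st)
                if np.linalg.norm(X[:2]-model(n,p0))<30: obs.append((n,X)); break
    p,f=fit(obs,p0); return p,f,obs
E
python3 - <<'E'
from h import *
p,f,obs=look(["top","side"])
print(p.round(3)); 
for (n,X),e in zip(obs,f): print(n,X.round(),e.round(1))
for n in ["mug","swab_pot","tweezer","balm_tin","old_cartridge","nail_brush","cream_jar"]:
    print(n,[(round(d["p"],2),toworld(d["location"],"side").round()) for d in r.mark_of(n,"side")[:2]])
im=cv2.imread("pics/top0.png")[135:225,240:360]; im2=cv2.imread("pics/side0.png")[170:270,250:370]
cv2.imwrite("pics/crop0.png",np.hstack([cv2.resize(im,(400,300),interpolation=2),cv2.resize(im2,(360,300),interpolation=2)]))
E
```

```text
[6.26749e+02 1.23265e+02 1.01000e-01 6.85000e-01 2.07200e+00]
bowl_mouth [623. 125.  99.] [ 4.1 -1.6]
hinge_pin [620. 171.  98.] [ 2.4 -2.4]
ring_ear [552.  87.  98.] [2.3 4.8]
catch_pin [550.  81. 118.] [ 2.6 -0.6]
fixed_ear [644.  69. 111.] [-0.6 -1.3]
latch_pivot [643.  58. 112.] [1.5 0.6]
handle_mid [681.  12. 116.] [-0.2  0.7]
handle_end [700. -15. 116.] [-0.2  0. ]
housing [628. 123.  -1.] [-1.   0.7]
bowl_mouth [633. 130.  99.] [-6.1 -6.7]
hinge_pin [624. 164.  98.] [-1.8  4.7]
ring_ear [556.  93. 101.] [-1.9 -1.7]
catch_pin [555.  81. 118.] [-1.8  0. ]
fixed_ear [642.  67. 112.] [1.5 0.9]
latch_pivot [647.  56. 115.] [-2.3  3. ]
handle_mid [682.  13. 112.] [-0.5 -0.8]
handle_end [698. -14. 115.] [ 1.4 -0.9]
housing [627. 123.  -4.] [-0.4  0.7]
mug [(0.6, array([ 594., -415.,    2.]))]
swab_pot [(0.64, array([647.,  59., 116.])), (0.61, array([732.,  13.,  -2.]))]
tweezer [(0.46, array([535.,  83.,  -3.])), (0.3, array([699., -15., 120.]))]
balm_tin [(0.55, array([553.,  93.,  99.])), (0.52, array([675., 232.,  -0.]))]
old_cartridge [(0.93, array([568., 400.,  -2.]))]
nail_brush [(0.64, array([564., 224.,   1.]))]
cream_jar [(0.94, array([418., 397.,   3.]))]
```

View pics/crop0.png

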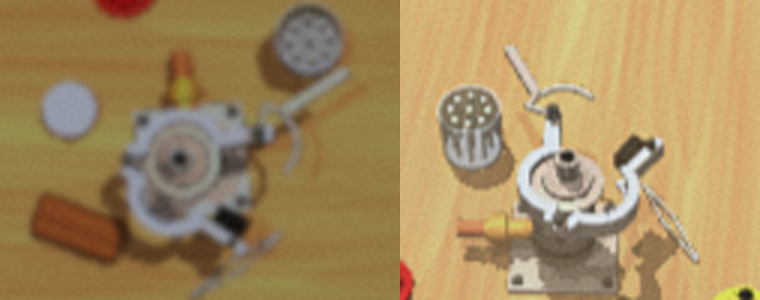

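The steel cap on the bowl shows at crop (180,155). The swung ear with its black pad is at crop (232,222), the handle runs from (260,135) to (345,72), and the swab pot is behind it at (308,40). This matches the fit.

```bash
cat >> h.py <<'E'
P=(626.7,123.3,.101,.685,2.072)
def ring_tcp(th,off,P=P):
    p=(P[0],P[1],P[2],th,0); a=P[2]-th; n=np.array([np.cos(a),np.sin(a)])
    return model("ring_ear",p)-n*off, a   # xy, wanted dir of tool y
def latch_tcp(la,off,rad=78,P=P):
    a=P[2]+la; n=rot(a)@np.array([0,1.])
    c=np.array(P[:2])+rot(P[2])@np.array([11,-66.])+rot(a)@np.array([-rad,-9.])
    return c-n*off, a+np.pi/2
def show(xy,phi,z,st=None):
    st=st or r.observe(); R0=Ro.from_euler('xyz',st["orientation"]).as_matrix()
    y=R0[:2,1]; d=(phi-np.arctan2(y[1],y[0])+np.pi/2)%np.pi-np.pi/2
    return (np.append(xy,z)-st["tool_pos"]).round(1),round(float(np.degrees(d)),1)
E
python3 - <<'E'
from h import *
print(show(*ring_tcp(.685,45),238))
for th in [.685,.5,.3,.2,.1,.05]: print(th,ring_tcp(th,17.5)[0].round(1), round(ring_tcp(th,0)[1],3))
E
```

```text
(array([ 222.5, -491.1,   -0.7]), 82.4)
0.685 [539.5 101.3] -0.584
0.5 [553.4  87.3] -0.399
0.3 [571.   75.3] -0.199
0.2 [580.6  70.7] -0.099
0.1 [590.7  67. ] 0.001
0.05 [595.8  65.6] 0.051
```

Emit:
carry_out(motion=[[0.022,-0.049,0,0,0,-10,-1],[0.044,-0.098,0,0,0,-20,-1],[0.066,-0.147,0,0,0,-30,-1],[0.088,-0.196,0,0,0,-40,-1],[0.111,-0.245,0,0,0,-49,-1]], grip_force=20)

```text
t: 3.08
tool_pos: [405.6, 361.1, 239.0]
orientation: [3.141, -0.0, 1.831]
force: [0.5, 0.1, -0.2]
opening: 40.3
grip_force: 0.0
```

Emit:
carry_out(motion=[[0.022,-0.049,0,0,0,-10,-1],[0.044,-0.098,0,0,0,-20,-1],[0.066,-0.147,0,0,0,-30,-1],[0.088,-0.196,0,0,0,-40,-1],[0.111,-0.245,0,0,0,-49,-1]])

```text
t: 3.7
tool_pos: [516.7, 115.9, 239.1]
orientation: [3.141, -0.001, 0.975]
force: [0.2, -0.5, 0.9]
opening: 0.7
grip_force: 0.0
```

Run:
```python
from h import *
s=r.observe(); print(s["t"],s["tool_pos"],s["orientation"],s["opening"],s["qpos"],s["force"])
print(show(*ring_tcp(.685,45),95))
p,f,obs=look(["wrist"],P)
print(p.round(3)); 
for (n,X),e in zip(obs,f): print(n,X.round(),e.round(1))
snap("wrist","w1")
```

```text
3.7 [516.65890006 115.90701748 239.09420912] [ 3.14096143e+00 -7.65981948e-04  9.74997977e-01] 0.7025556658786883 [ 1.73571437e-01 -1.32027778e-02  1.91323259e+00  1.17456252e-04
  1.24057652e+00  7.69331998e-01] [ 0.15178622 -0.52473622  0.88119517]
(array([-1.000e-01,  6.000e-01, -1.441e+02]), 0.7)
[6.26949e+02 1.22703e+02 6.00000e-02 6.37000e-01 2.13600e+00]
hinge_pin [623. 169.  98.] [ 1.5 -0. ]
ring_ear [558.  93. 102.] [-1.3 -2. ]
catch_pin [555.  79. 119.] [0.1 0.5]
fixed_ear [642.  64. 112.] [-0.7  2.2]
latch_pivot [642.  57. 119.] [ 0.2 -0. ]
handle_mid [682.   9. 115.] [-2.4  2.6]
handle_end [696. -11. 119.] [ 3.  -3.9]
```

View pics/w1.png

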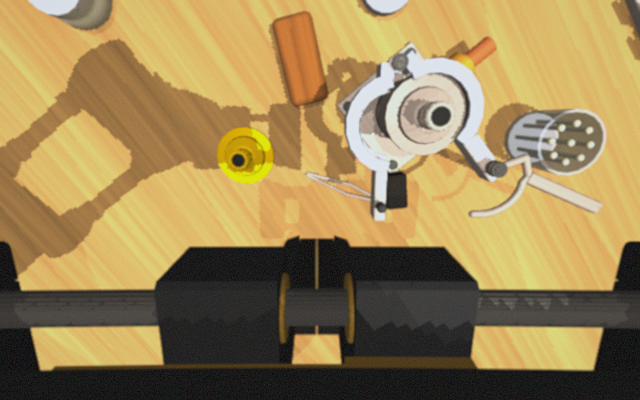

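The wrist view shows the ear's black pad at (395,190), the front face of the ear left of it at (375,195), and the shut fingers in front at (317,245). The way down is clear, with the tweezer flat below.

Emit:
carry_out(motion=[[0,0,-0.05,0,0,0,-1],[0,0,-0.1,0,0,0,-1],[0,0,-0.143,0,0,0,-1],[0.008,-0.005,-0.143,0,0,0,-1],[0.014,-0.009,-0.143,0,0,0,-1]])

```text
t: 4.88
tool_pos: [532.0, 108.8, 97.4]
orientation: [3.14, -0.002, 0.981]
force: [0.6, -0.6, 0.8]
opening: 0.5
grip_force: 0.0
```

```bash
sed -i 's/^P=.*/P=(626.8,123.0,.085,.66,2.095)/' h.py
python3 - <<'E'
from h import *
s=r.observe(); print(s["tool_pos"],s["force"])
for th in [.66,.55,.45,.35,.25,.2,.15,.1,.07]:
  for off in [17.5]: print(th,show(*ring_tcp(th,off),96))
E
```

```text
[531.95495441 108.83630864  97.38222324] [ 0.56612402 -0.5624728   0.79833044]
0.66 (array([ 9. , -8.5, -1.4]), 0.8)
0.55 (array([ 17. , -17. ,  -1.4]), 7.1)
0.45 (array([ 25.1, -24. ,  -1.4]), 12.9)
0.35 (array([ 33.8, -30.2,  -1.4]), 18.6)
0.25 (array([ 43.1, -35.4,  -1.4]), 24.3)
0.2 (array([ 47.9, -37.7,  -1.4]), 27.2)
0.15 (array([ 52.9, -39.7,  -1.4]), 30.1)
0.1 (array([ 57.9, -41.5,  -1.4]), 32.9)
0.07 (array([ 61. , -42.5,  -1.4]), 34.6)
```

Emit:
carry_out(motion=[[0.004,-0.004,-0.001,0,0,0,-1],[0.008,-0.008,-0.001,0,0,1,-1],[0.011,-0.011,-0.001,0,0,3,-1],[0.014,-0.014,-0.001,0,0,5,-1],[0.017,-0.017,-0.001,0,0,7,-1]])

```text
t: 5.5
tool_pos: [547.0, 92.0, 95.9]
orientation: [-3.141, -0.001, 1.104]
force: [-3.4, 2.4, 4.3]
opening: 0.4
grip_force: 2.4
```

Emit:
carry_out(motion=[[0.004,-0.0035,0,0,0,3,-1],[0.008,-0.007,0,0,0,6,-1],[0.0125,-0.0102,0,0,0,9,-1],[0.017,-0.0132,0,0,0,11.5,-1]])

```text
t: 6.0
tool_pos: [563.7, 78.5, 95.9]
orientation: [-3.14, -0.0, 1.305]
force: [-4.7, 1.5, 4.4]
opening: 0.2
grip_force: 2.5
```

Emit:
carry_out(motion=[[0.0045,-0.0028,0,0,0,3,-1],[0.0093,-0.0052,0,0,0,6,-1],[0.0117,-0.0064,0,0,0,7.5,-1],[0.0141,-0.0075,0,0,0,8.7,-1]])

```text
t: 6.5
tool_pos: [578.0, 70.7, 95.3]
orientation: [-3.141, -0.0, 1.456]
force: [-5.5, 0.2, 4.4]
opening: 0.4
grip_force: 2.5
```

Run:
```python
from h import *
for c in ["side","top"]:
  p,f,obs=look([c],(*P[:3],.25,P[4])); print(p.round(3))
  for (n,X),e in zip(obs,f):
    if n in("ring_ear","catch_pin"): print(n,X.round(),e.round(1))
s=r.observe();print(s["tool_pos"],s["force"],[show(*ring_tcp(t,17.5),96) for t in(.2,.15,.1,.07)])
```

```text
[6.27403e+02 1.23022e+02 9.90000e-02 2.60000e-01 2.03500e+00]
ring_ear [593.  72. 100.] [-0.3 -1.8]
catch_pin [596.  61. 117.] [-0.5 -1.3]
[6.25813e+02 1.22705e+02 1.39000e-01 2.50000e-01 2.00700e+00]
[578.22534425  70.84112091  94.64517281] [-1.33677254 -1.25718843  1.2553042 ] [(array([1.7, 0.3, 1.4]), 0.0), (array([ 6.6, -1.7,  1.4]), 2.9), (array([11.6, -3.5,  1.4]), 5.8), (array([14.7, -4.5,  1.4]), 7.5)]
```

Emit:
carry_out(motion=[[0.0025,-0.0008,0.001,0,0,1.5,-1],[0.005,-0.0016,0.001,0,0,3,-1],[0.0066,-0.0018,0.001,0,0,3,-1]])

```text
t: 7.88
tool_pos: [583.7, 68.7, 94.8]
orientation: [-3.139, 0.001, 1.508]
force: [-6.1, -1.1, 0.5]
opening: 0.4
grip_force: 2.9
```

Emit:
carry_out(motion=[[0.0015,-0.0004,0,0,0,1,-1],[0.003,-0.0008,0,0,0,1.7,-1]])

```text
t: 8.12
tool_pos: [586.5, 67.6, 94.8]
orientation: [-3.138, 0.001, 1.538]
force: [-6.1, -2.7, -0.1]
opening: 0.6
grip_force: 2.9
```

Emit:
carry_out(motion=[[0.001,0,0,0,0,0.5,-1],[0.002,-0.0002,0,0,0,1,-1]])

```text
t: 8.38
tool_pos: [588.4, 67.0, 94.8]
orientation: [-3.138, 0.002, 1.555]
force: [-6.6, -3.3, 0.3]
opening: 0.5
grip_force: 3.0
```

Emit:
carry_out(motion=[[0.001,0,0,0,0,0.5,-1],[0.0015,-0.0001,0,0,0,1,-1]])

```text
t: 8.62
tool_pos: [589.9, 66.5, 94.8]
orientation: [-3.138, 0.002, 1.573]
force: [-6.4, -5.2, 0.5]
opening: 0.4
grip_force: 3.1
```

Emit:
carry_out(motion=[[0.0005,-0.001,0,0,0,0,-1],[0.0015,-0.0015,0,0,0,0.5,-1]])

```text
t: 8.88
tool_pos: [591.5, 66.0, 94.8]
orientation: [-3.139, 0.001, 1.581]
force: [-5.9, -1.2, -0.5]
opening: 0.7
grip_force: 2.8
```

Emit:
carry_out(motion=[[0.0008,-0.0005,0,0,0,0.5,-1],[0.0015,-0.0008,0,0,0,0.8,-1]])

```text
t: 9.12
tool_pos: [593.1, 65.5, 94.8]
orientation: [-3.139, 0.0, 1.595]
force: [-5.6, -0.9, 1.1]
opening: 0.2
grip_force: 2.7
```

Emit:
carry_out(motion=[[0.0008,-0.0002,0,0,0,0.5,-1],[0.0015,-0.0003,0,0,0,0.8,-1]])

```text
t: 9.38
tool_pos: [594.6, 65.1, 94.8]
orientation: [-3.139, 0.0, 1.609]
force: [-5.8, -0.4, -0.4]
opening: 0.9
grip_force: 2.8
```

Emit:
carry_out(motion=[[0.0008,-0.0002,0,0,0,0.5,-1],[0.0015,-0.0003,0,0,0,0.8,-1]])

```text
t: 9.62
tool_pos: [595.3, 64.7, 94.8]
orientation: [-3.137, 0.0, 1.623]
force: [-8.0, -0.5, 2.5]
opening: 0.3
grip_force: 4.4
```

Emit:
carry_out(motion=[[0.0006,0,0,0,0,0,-1],[0.0012,-0.0001,0,0,0,0,-1]])

```text
t: 9.88
tool_pos: [595.8, 64.7, 94.8]
orientation: [-3.135, 0.0, 1.623]
force: [-10.6, 0.3, 2.7]
opening: 0.7
grip_force: 5.4
```

Emit:
carry_out(motion=[[0.0006,0,0,0,0,0,-1],[0.001,0,0,0,0,0,-1]])

```text
t: 10.12
tool_pos: [596.2, 64.6, 94.7]
orientation: [-3.134, 0.0, 1.623]
force: [-11.8, -1.8, 5.2]
opening: 0.5
grip_force: 6.3
```

Emit:
carry_out(motion=[[0.0006,0,0.0004,0,0,0,-1],[0.0012,0,0.0008,0,0,0,-1]])

```text
t: 10.38
tool_pos: [596.4, 64.6, 94.8]
orientation: [-3.132, 0.0, 1.623]
force: [-12.3, -0.3, 2.2]
opening: 0.4
grip_force: 6.7
```

Emit:
carry_out(motion=[[0.0005,0,0,0,0,0,-1],[0.0008,0,0,0,0,0,-1],[0.0008,0,0,0,0,0,-1]])

```text
t: 10.75
tool_pos: [596.7, 64.6, 94.8]
orientation: [-3.131, 0.0, 1.623]
force: [-14.9, -0.8, 4.6]
opening: 0.6
grip_force: 7.3
```

Run:
```python
from h import *
s=r.observe();print(s["t"],s["tool_pos"],s["force"])
obs=[]
for c in ["side","top"]:
  p,f,o=look([c],(*P[:3],.09,P[4])); print(p.round(3)); obs+=o
p,f=fit(obs,P); print(p.round(3))
for n,X in obs: print(n,X.round())
print(r.observe()["force"])
```

```text
10.75 [596.70859016  64.57504496  94.81902023] [-14.91120013  -0.8331364    4.57005512]
[6.28849e+02 1.23264e+02 9.10000e-02 9.50000e-02 2.04100e+00]
[ 6.44647e+02  1.18843e+02 -2.47000e-01  9.00000e-02  2.52500e+00]
[ 6.28844e+02  1.22999e+02  8.50000e-02 -6.19100e+00  2.07700e+00]
bowl_mouth [632. 129.  99.]
hinge_pin [623. 170.  97.]
ring_ear [611.  68.  99.]
catch_pin [615.  56. 118.]
fixed_ear [642.  65. 109.]
latch_pivot [647.  60. 114.]
handle_mid [681.  11. 114.]
housing [629. 120.  -3.]
handle_mid [680.  10. 117.]
handle_end [702. -15. 119.]
[-13.78538637  -1.14768731   4.66800196]
```

Emit:
carry_out(motion=[[-0.002,0,0,0,0,0,-1],[-0.012,0,0,0,0,0,-1],[-0.03,0,0.02,0,0,0,-1],[-0.03,0,0.08,0,0,0,-1]])

```text
t: 12.25
tool_pos: [568.5, 64.8, 173.8]
orientation: [-3.136, 0.0, 1.623]
force: [1.3, 0.9, -0.2]
opening: 0.1
grip_force: 0.0
```

```bash
sed -i 's/^P=.*/P=(627.5,123.0,.09,.09,2.07)/' h.py
python3 - <<'E'
from h import *
obs=[]
for c in ["side","top","side"]:
  p,f,o=look([c],P); obs+=o
p,f=fit(obs,P); print(p.round(3))
for n in ("ring_ear","catch_pin","hinge_pin","handle_mid","handle_end","latch_pivot"): print(n,[X.round() for m,X in obs if m==n])
s=r.observe();print(s["t"],s["tool_pos"],s["force"],s["qpos"])
print(show(*latch_tcp(2.07,35),175), latch_tcp(2.07,0)[1])
E
```

```text
[6.27809e+02 1.22958e+02 9.30000e-02 6.50000e-02 2.07800e+00]
ring_ear [array([613.,  67.,  97.]), array([612.,  67.,  99.])]
catch_pin [array([619.,  58., 121.]), array([616.,  61., 120.])]
hinge_pin [array([624., 163., 100.]), array([620., 169.,  98.]), array([626., 167.,  98.])]
handle_mid [array([680.,  10., 111.]), array([681.,  10., 117.]), array([681.,  12., 112.])]
handle_end [array([697., -19., 117.]), array([706., -13., 117.]), array([701., -14., 119.])]
latch_pivot [array([646.,  60., 116.]), array([646.,  57., 118.]), array([646.,  59., 115.])]
13.75 [571.48663209  64.94056662 176.51209605] [ 0.75237676  0.24394675 -0.53566383] [ 6.98528018e-02  1.23879835e-01  1.88820035e+00 -1.71964013e-05
  1.12951613e+00  1.80400140e-02]
(array([152.8, -47.1,  -1.5]), 30.8) 3.7307963267948963
```

Emit:
carry_out(motion=[[0.05,-0.016,0.01,0,0,10,-1],[0.1,-0.032,0.01,0,0,20,-1],[0.153,-0.047,0.01,0,0,31,-1],[0.153,-0.047,-0.02,0,0,31,-1],[0.153,-0.047,-0.05,0,0,31,-1]])

```text
t: 14.38
tool_pos: [725.6, 17.5, 125.8]
orientation: [3.141, 0.0, 2.163]
force: [0.2, -0.8, -0.3]
opening: 0.3
grip_force: 0.0
```

```bash
sed -i 's/^P=.*/P=(627.7,123.0,.092,.08,2.07)/' h.py
python3 - <<'E'
from h import *
s=r.observe();print(s["t"],s["tool_pos"],s["force"],s["qpos"]); snap("wrist","w2")
print([show(*latch_tcp(2.07,o),110) for o in (35,20,17.5)])
E
```

```text
14.375 [725.62680378  17.50950302 125.77329945] [ 0.16609922 -0.75402062 -0.29176456] [-1.02053299e-02  4.37375467e-01  1.58738826e+00  4.48962460e-05
  1.11592455e+00 -6.02558880e-01]
[(array([  2.7,   0.4, -10.1]), -0.1), (array([ -9.7,  -8. , -10.1]), -0.1), (array([-11.8,  -9.4, -10.1]), -0.1)]
```

View pics/w2.png

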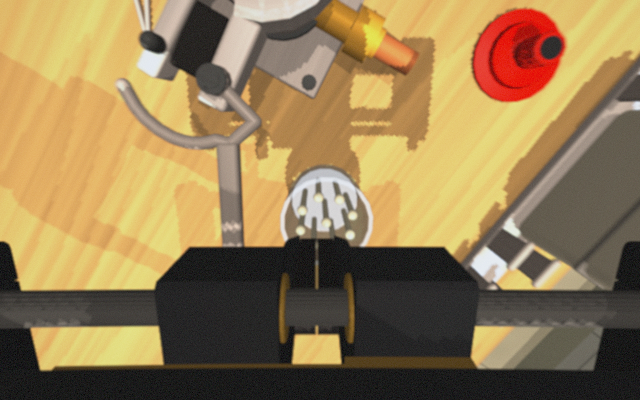

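The handle runs down (230,190) to the left of the shut fingers at (317,245), with its hook open at (122,85) towards the catch pin at (150,42). The swab pot at (325,205) lies well below the fingers.

Run:
```python
from h import *
x0,p0=latch_tcp(2.07,35)
prev=None
for la in [2.07,1.95,1.8,1.65,1.5,1.35,1.2,1.05,.9,.75,.6,.5,.4,.3,.2,.15,.1,.05,0]:
    x,a=latch_tcp(la,17.5,80); print(la,x.round(1),(x-(prev if prev is not None else x0)).round(1),round(np.degrees(a-p0),1)); prev=x
```

```text
2.07 [711.3   6.6] [-13.4 -11.4] 0.0
1.95 [704.6  -1. ] [-6.7 -7.6] -6.9
1.8 [695.1  -9.3] [-9.5 -8.3] -15.5
1.65 [684.5 -16. ] [-10.7  -6.8] -24.1
1.5 [672.9 -21.1] [-11.6  -5.1] -32.7
1.35 [660.7 -24.5] [-12.2  -3.3] -41.3
1.2 [648.2 -25.9] [-12.5  -1.5] -49.8
1.05 [635.6 -25.5] [-12.6   0.4] -58.4
0.9 [623.1 -23.2] [-12.4   2.3] -67.0
0.75 [611.2 -19. ] [-11.9   4.1] -75.6
0.6 [600.  -13.2] [-11.2   5.9] -84.2
0.5 [593.1  -8.3] [-6.9  4.8] -90.0
0.4 [586.7  -2.9] [-6.4  5.5] -95.7
0.3 [580.9   3.2] [-5.8  6.1] -101.4
0.2 [575.7   9.9] [-5.2  6.6] -107.1
0.15 [573.4  13.4] [-2.3  3.5] -110.0
0.1 [571.2  17. ] [-2.2  3.6] -112.9
0.05 [569.3  20.7] [-2.   3.7] -115.7
0 [567.5  24.6] [-1.8  3.8] -118.6
```

Emit:
carry_out(motion=[[0,0,-0.0095,0,0,0,-1],[-0.006,-0.005,-0.0095,0,0,0,-1],[-0.011,-0.009,-0.0095,0,0,0,-1],[-0.0155,-0.014,-0.0095,0,0,-3,-1],[-0.02,-0.019,-0.0095,0,0,-7,-1]])

```text
t: 15.05
tool_pos: [705.0, -1.3, 119.0]
orientation: [3.139, 0.001, 2.039]
force: [1.2, 0.6, -0.3]
opening: 0.4
grip_force: 0.3
```

Emit:
carry_out(motion=[[-0.005,-0.004,0,0,0,-4,-1],[-0.0095,-0.0083,0,0,0,-9,-1],[-0.015,-0.012,0,0,0,-13,-1],[-0.0202,-0.0151,0,0,0,-17,-1]])

```text
t: 15.55
tool_pos: [684.9, -16.4, 119.1]
orientation: [3.138, 0.0, 1.742]
force: [0.5, 1.6, 1.1]
opening: 0.5
grip_force: 0.4
```

Emit:
carry_out(motion=[[-0.006,-0.003,-0.003,0,0,-4,-1],[-0.0116,-0.0051,-0.006,0,0,-8.5,-1],[-0.0175,-0.007,-0.007,0,0,-13,-1],[-0.0238,-0.0084,-0.007,0,0,-17,-1]])

```text
t: 16.05
tool_pos: [661.2, -25.0, 112.1]
orientation: [3.138, -0.0, 1.446]
force: [0.7, -1.3, 0.2]
opening: 0.2
grip_force: 0.3
```

Run:
```python
from h import *
s=r.observe();print(s["t"],s["tool_pos"],s["force"],s["orientation"])
snap("wrist","w3"); 
print([show(*latch_tcp(l,17.5,80),111.5) for l in (1.35,1.2)])
```

```text
16.05 [661.23281153 -24.98297557 112.09804519] [ 0.74354167 -1.30669305  0.20146592] [ 3.13797280e+00 -1.47452756e-04  1.44551091e+00]
[(array([ 0.4,  0.6, -0.5]), -0.1), (array([-12.2,  -0.9,  -0.5]), -8.7)]
```

View pics/w3.png

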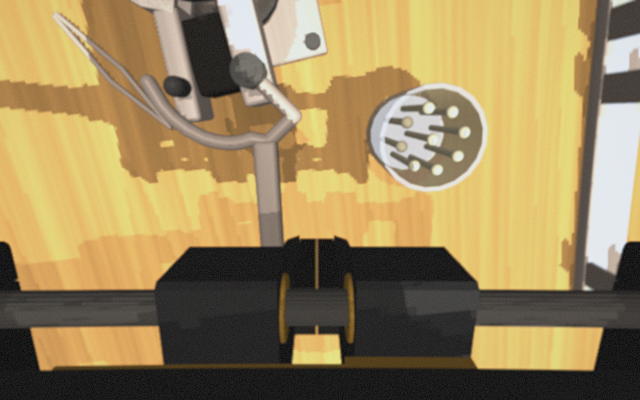

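The hook tip at (148,80) comes round in front of the catch pin at (177,87), and the fingers lie against the handle at (285,240).

Emit:
carry_out(motion=[[-0.004,-0.0007,0,0,0,-3,-1],[-0.0083,-0.0012,0,0,0,-6,-1],[-0.0125,-0.0015,0,0,0,-8.6,-1]])

```text
t: 16.48
tool_pos: [648.8, -26.4, 111.8]
orientation: [3.138, -0.0, 1.297]
force: [0.8, 0.8, -0.0]
opening: 0.3
grip_force: 0.4
```

Emit:
carry_out(motion=[[-0.0042,0.0001,0,0,0,-3,-1],[-0.0084,0.0002,0,0,0,-6,-1],[-0.0126,0.0004,0,0,0,-8.6,-1]])

```text
t: 16.85
tool_pos: [637.3, -26.5, 111.9]
orientation: [3.136, -0.001, 1.148]
force: [5.2, -2.4, -2.1]
opening: 0.5
grip_force: 2.4
```

Emit:
carry_out(motion=[[-0.0042,0.0006,0,0,0,-3,-1],[-0.0083,0.0014,0,0,0,-6,-1],[-0.0124,0.0023,0,0,0,-8.6,-1]])

```text
t: 17.23
tool_pos: [625.7, -25.0, 111.9]
orientation: [3.134, -0.002, 0.998]
force: [4.9, -4.1, -3.4]
opening: 0.3
grip_force: 3.3
```

Emit:
carry_out(motion=[[-0.004,0.0012,0,0,0,-3,-1],[-0.008,0.0026,0,0,0,-6,-1],[-0.0119,0.0041,0,0,0,-8.6,-1]])

```text
t: 17.6
tool_pos: [613.9, -21.5, 111.8]
orientation: [3.134, -0.002, 0.848]
force: [5.8, -6.5, -4.2]
opening: 0.3
grip_force: 4.1
```

Emit:
carry_out(motion=[[-0.0038,0.0018,0,0,0,-3,-1],[-0.0075,0.0038,0,0,0,-6,-1],[-0.0112,0.0059,0,0,0,-8.6,-1]])

```text
t: 17.98
tool_pos: [602.5, -16.1, 111.7]
orientation: [3.134, -0.002, 0.698]
force: [6.7, -9.2, -5.3]
opening: 0.7
grip_force: 5.4
```

Run:
```python
from h import *
s=r.observe();print(s["t"],s["tool_pos"],s["force"],s["orientation"])
obs=[]
for c in ["side","top"]:
  p,f,o=look([c],(*P[:3],.05,.6)); obs+=o
p,f=fit(obs,(*P[:3],.05,.6)); print(p.round(3))
for n,X in obs: print(n,X.round())
snap("side","s4")
im=cv2.imread("pics/s4.png")[160:280,240:400]; cv2.imwrite("pics/s4c.png",cv2.resize(im,(640,480),interpolation=2))
```

```text
17.975 [602.45992466 -16.14246937 111.74244743] [ 6.69532993 -9.16312708 -5.3194035 ] [ 3.13354292e+00 -2.42703848e-03  6.97941461e-01]
[6.27584e+02 1.22740e+02 9.90000e-02 6.50000e-02 6.89000e-01]
bowl_mouth [630. 130. 100.]
hinge_pin [625. 165. 101.]
ring_ear [615.  68.  99.]
catch_pin [619.  55. 119.]
fixed_ear [644.  68. 107.]
latch_pivot [643.  60. 114.]
handle_mid [605.  14. 112.]
handle_end [585.  -9. 117.]
housing [627. 123.  -1.]
bowl_mouth [628. 124.  96.]
hinge_pin [621. 170. 101.]
ring_ear [608.  62.  96.]
catch_pin [617.  54. 118.]
fixed_ear [646.  66. 110.]
latch_pivot [644.  57. 115.]
housing [627. 122.   1.]
```

View pics/s4c.png

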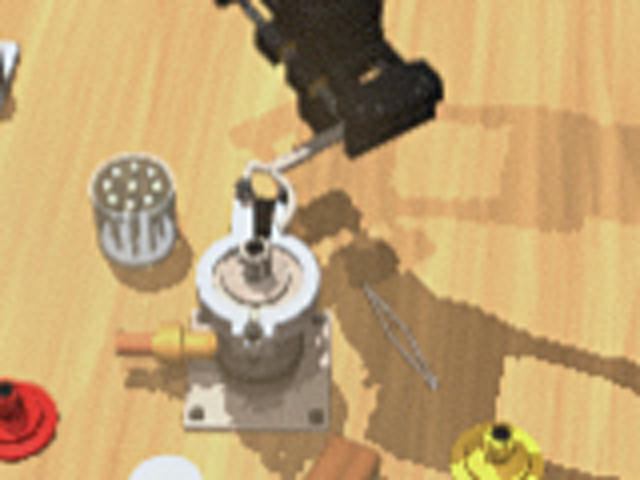

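The hook at crop (290,200) is round the catch pin at (283,195), and the cap sits in the ring.

Emit:
carry_out(motion=[[-0.0035,0.0024,-0.001,0,0,-3,-1],[-0.0069,0.0048,-0.0015,0,0,-5.7,-1]])

```text
t: 19.27
tool_pos: [596.0, -12.0, 111.3]
orientation: [3.133, -0.003, 0.598]
force: [0.7, -8.3, 3.3]
opening: 0.3
grip_force: 3.4
```

Emit:
carry_out(motion=[[-0.0032,0.0027,-0.0005,0,0,-3,-1],[-0.0064,0.0055,-0.001,0,0,-5.7,-1]])

```text
t: 19.52
tool_pos: [589.2, -6.6, 110.9]
orientation: [3.133, -0.003, 0.499]
force: [1.0, -10.1, 4.4]
opening: 0.7
grip_force: 4.6
```

Emit:
carry_out(motion=[[-0.0029,0.003,0,0,0,-3,-1],[-0.0058,0.0061,0,0,0,-5.7,-1]])

```text
t: 19.77
tool_pos: [583.0, -0.6, 110.8]
orientation: [3.134, -0.003, 0.4]
force: [0.1, -10.4, 7.0]
opening: 0.7
grip_force: 5.3
```

Emit:
carry_out(motion=[[-0.0013,0.0016,0,0,0,-1.5,-1],[-0.0026,0.0033,0,0,0,-3,-1]])

```text
t: 20.02
tool_pos: [580.4, 1.9, 110.8]
orientation: [3.133, -0.003, 0.349]
force: [-0.2, -15.9, 4.9]
opening: 0.5
grip_force: 7.5
```

Emit:
carry_out(motion=[[-0.0013,0.0016,0,0,0,-1.5,-1],[-0.0026,0.0033,0,0,0,-3,-1]])

```text
t: 20.27
tool_pos: [577.4, 5.9, 110.4]
orientation: [3.135, -0.003, 0.295]
force: [-0.2, -6.5, 3.0]
opening: 0.8
grip_force: 3.5
```

Emit:
carry_out(motion=[[-0.0013,0.0017,0,0,0,-1.5,-1],[-0.0024,0.0034,0,0,0,-3,-1]])

```text
t: 20.52
tool_pos: [574.4, 10.3, 110.0]
orientation: [3.136, -0.003, 0.243]
force: [-0.5, -8.6, 4.1]
opening: 0.3
grip_force: 4.2
```

Emit:
carry_out(motion=[[-0.0012,0.0017,0,0,0,-1.5,-1],[-0.0024,0.0035,0,0,0,-3,-1]])

```text
t: 20.78
tool_pos: [572.0, 14.1, 110.0]
orientation: [3.137, -0.003, 0.191]
force: [-0.9, -7.6, 3.6]
opening: 0.1
grip_force: 3.5
```

Run:
```python
from h import *
obs=[]
for c in ["side","top"]:
  p,f,o=look([c],(*P[:3],.03,.2)); obs+=o
p,f=fit(obs,(*P[:3],.05,.2)); print(p.round(3))
for n,X in obs: print(n,X.round())
snap("side","s5")
im=cv2.imread("pics/s5.png")[170:260,260:380]; cv2.imwrite("pics/s5c.png",cv2.resize(im,(640,480),interpolation=2))
s=r.observe();print(s["t"],s["tool_pos"],s["force"])
```

```text
[ 6.27087e+02  1.23186e+02  1.07000e-01 -1.70000e-02  1.29000e-01]
bowl_mouth [630. 129. 102.]
hinge_pin [623. 166. 103.]
ring_ear [618.  66.  98.]
catch_pin [626.  56. 119.]
handle_mid [589.  41. 113.]
housing [627. 123.  -2.]
bowl_mouth [623. 124. 100.]
hinge_pin [622. 172.  96.]
catch_pin [645.  55. 116.]
fixed_ear [648.  68. 108.]
latch_pivot [643.  55. 115.]
housing [626. 124.  -0.]
21.825 [571.8703703   14.63914036 109.88962584] [-0.68993578 -5.77681995  4.71314413]
```

View pics/s5c.png

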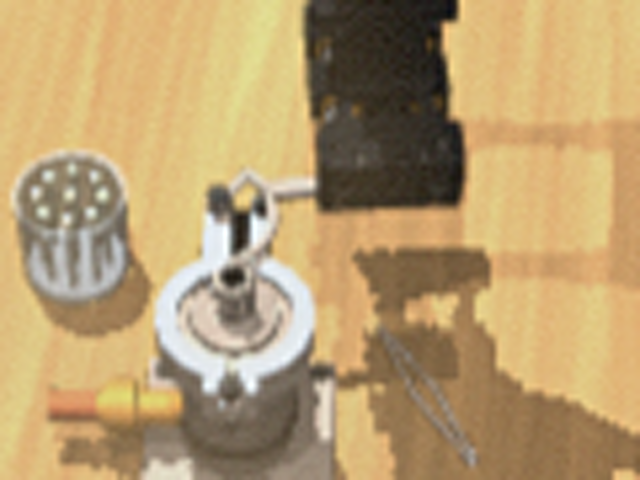

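The hook at crop (265,225) still holds the pin at (260,205), and the ring is drawn nearly shut.

Emit:
carry_out(motion=[[-0.001,0.0018,0,0,0,-1.5,-1],[-0.0021,0.0036,0,0,0,-3,-1]])

```text
t: 22.08
tool_pos: [569.7, 18.6, 109.7]
orientation: [3.139, -0.003, 0.138]
force: [0.3, -4.2, 2.7]
opening: 0.6
grip_force: 1.8
```

Emit:
carry_out(motion=[[-0.0007,0.0012,0,0,0,-1,-1],[-0.0013,0.0024,0,0,0,-2,-1]])

```text
t: 22.32
tool_pos: [567.4, 23.0, 107.9]
orientation: [-3.141, -0.001, 0.102]
force: [-0.0, 0.6, -0.4]
opening: 0.0
grip_force: 0.0
```

Emit:
carry_out(motion=[[-0.0005,0.0012,0,0,0,-1,-1],[-0.001,0.002,0,0,0,-1.5,-1]])

```text
t: 22.58
tool_pos: [566.1, 25.0, 107.2]
orientation: [-3.141, 0.001, 0.076]
force: [-0.3, 0.0, 0.4]
opening: 0.4
grip_force: 0.0
```

The lever has snapped away from the fingers. I'll feel gently for the hard stop.

Emit:
carry_out(motion=[[0,0.0007,0.001,0,0,0,-1],[0,0.0014,0.001,0,0,0,-1]])

```text
t: 22.82
tool_pos: [566.5, 26.1, 108.5]
orientation: [-3.142, -0.0, 0.077]
force: [-0.7, 0.6, -0.7]
opening: 0.3
grip_force: 0.0
```

Emit:
carry_out(motion=[[0,0.0006,0,0,0,0,-1],[0,0.0011,0,0,0,0,-1]])

```text
t: 23.08
tool_pos: [566.4, 26.6, 108.5]
orientation: [3.141, 0.0, 0.077]
force: [0.2, -3.5, -0.1]
opening: 0.3
grip_force: 1.4
```

Emit:
carry_out(motion=[[0,-0.003,0,0,0,0,-1],[0,-0.03,0,0,0,0,-1],[0,-0.05,0.04,0,0,0,-1],[0,-0.09,0.09,0,0,0,-1],[0,-0.12,0.12,0,0,0,-1]])

```text
t: 23.7
tool_pos: [567.2, -94.2, 231.3]
orientation: [3.141, -0.003, 0.076]
force: [-0.1, 0.0, -0.4]
opening: 0.2
grip_force: 0.0
```

Run:
```python
from h import *
obs=[]
for c in ["side","top","side","top"]:
  p,f,o=look([c],(*P[:3],0,0)); obs+=o
p,f=fit(obs,(*P[:3],0,0)); print(p.round(3))
for c in ["side","top"]: print("cap",[toworld(d["location"],c).round() for d in r.mark_of("cap",c)[:3]])
snap("side","s6");snap("top","t6")
a=cv2.imread("pics/s6.png")[170:270,250:370];b=cv2.imread("pics/t6.png")[135:225,240:360]
cv2.imwrite("pics/c6.png",np.hstack([cv2.resize(b,(400,300),interpolation=2),cv2.resize(a,(360,300),interpolation=2)]))
s=r.observe();print(s["t"],s["tool_pos"],s["force"])
```

```text
[6.28167e+02 1.22999e+02 9.50000e-02 1.80000e-02 9.00000e-03]
cap [array([623., 124., 100.]), array([789., 192.,  -2.]), array([452., 178.,  -3.])]
cap [array([791., 188.,   1.]), array([627., 121., 104.]), array([457., 175.,  -2.])]
25.9 [566.36919624 -92.95189253 228.49275479] [ 0.71562371  0.28172527 -0.17440778]
```

View pics/c6.png

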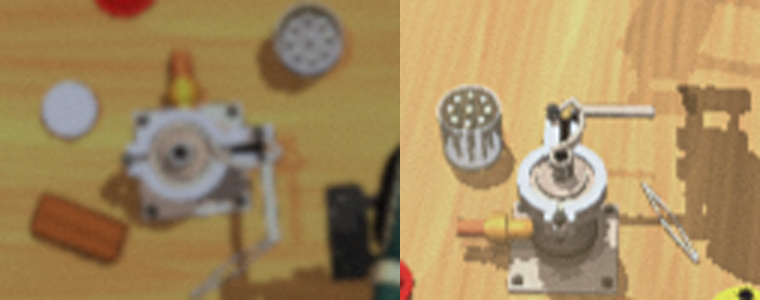

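The ring is shut, the handle is home at crop (272,200) in the top view, and the cap is centred at (180,152). The fit gives a latch angle of 0.01, and the arm is clear.

```bash
python3 -c "
from plant import r
print(r.job_done())"
```

```text
the job is handed in; nothing more can be done
None
```

The clamp ring is shut, the latch lever is home against its stop and the cap is centred by camera; the highest wrist force I read was about 17 N, nothing else on the shelf was touched, and I handed the job in at about 26 s (no verdict came back).

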